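# Switch the bead feeder over to its other tray

### The job

The next lot of beads is due in the tray that the feeder's rocker gate does not feed at present. With a fingertip press down the raised end of the gate so that it tips right over to the other side, then push the feed slide fully open by its upright plate, so that the four waiting beads roll down the other chute into that tray; leave the slide open. Push gently, pinch or pick up nothing, and do not touch any bead or shift the things lying around.

Things in the scene. Friction and masses are not known exactly. Their poses are not given: they have to be found in the camera images.
- feeder: plywood bead feeder. Origin on the table under the middle of the gate's pivot; x runs away from the robot along the feed lane, y left along the gate. Base 12 mm thick: crossbar 580 mm (y) by 130 mm (x), tongue out to x 255 mm. The lane (31 mm wide) slopes down from x 227 to 13 mm and drops beads into the gate's middle; wall tops 144 mm up at the slide, loading mouth at its far end 195 mm
- gate (a joint): tilt of the rocker gate (rad): aluminium trough 190 by 29 mm along the feeder's y, on a pin 100 mm above the table; a chute runs from each end to a tray. At -0.32 its left (+y) end is down and it feeds the left tray; at +0.32 its right end is down and it feeds the right one. The pin lies under it: past level it falls by itself to that side and stays. Pressing a raised tab takes under 1 N
- gate_tab_left (a point): centre of the top face of the gate's left (+y) finger tab, a flat plate 34 mm (x) by 36 mm (y), 3 mm thick, on the trough's robot side near its left end. It rocks with the gate: 156 mm above the table when raised, 111 mm when down; feeder x -33 mm, y +72 mm when level
- gate_tab_right (a point): the same for the right (-y) finger tab, at feeder x -33 mm, y -72 mm when level
- slide (a joint): travel of the feed slide (m): 0 shut, 0.036 fully open. An aluminium blade across the feed lane that holds back the beads; it moves along the feeder's +y (to the left), takes about 1 N and stays where it is left
- slide_plate (a point): centre of the feed slide's upright finger plate, 36 mm (feeder x) by 5 mm (y) by 34 mm tall, from 161 to 195 mm above the table; feeder x 58 mm, y 0 when shut. Pushing its right (-y) face to the left opens the slide. Within 60 mm to the right of it nothing stands higher than 147 mm
- tray_left_floor (a point): centre of the inner floor of the left (+y) catch tray: green plastic, 100 mm (x) by 140 mm (y) by 34 mm high, walls 3 mm, two beads of earlier lots in it, fixed on the feeder's base with its floor 15 mm above the table; axes as the feeder's
- tray_right_floor (a point): the same for the right (-y) catch tray, alike
- bead1: glass bead, 20 mm across, 10 g, waiting in the feed lane behind the feed slide; origin at its centre
- bead2: glass bead, 20 mm across, 10 g, waiting in the feed lane behind the feed slide; origin at its centre
- bead3: glass bead, 20 mm across, 10 g, waiting in the feed lane behind the feed slide; origin at its centre
- bead4: glass bead, 20 mm across, 10 g, waiting in the feed lane behind the feed slide; origin at its centre
- bead5: glass bead like the others, of an earlier lot, lying in the left tray; origin at its centre
- bead6: glass bead like the others, of an earlier lot, lying in the left tray; origin at its centre
- bead7: glass bead like the others, of an earlier lot, lying in the right tray; origin at its centre
- bead8: glass bead like the others, of an earlier lot, lying in the right tray; origin at its centre
- spool: bystander: thread spool standing upright, 40 mm across, 50 mm high; origin at the centre of its underside
- jar: bystander: lidded jar, 54 mm across, 70 mm high; origin at the centre of its underside
- tape_case: bystander: round tape-measure case lying flat, 58 mm across, 18 mm high; origin at the centre of its underside
- chalk_pen: bystander: marking pen lying along its own x, 125 mm long, 13 mm thick; origin under its middle

How it is judged:
By the outcome, as a careful person would: the job done as asked, in the order asked, and still so for the second after the job is handed in, with the robot touching nothing.
It also fails if it takes over 51 s, if anything falls off the work surface, if the arm or the gripper's body presses on something with over 40 N, if the wrist force passes 120 N, or if a joint passes its speed limit or range.

### The arm

A 6-joint arm with a two-finger parallel gripper is mounted at the origin on the work surface. World frame = base frame: x ahead of the robot, y to its left, z up, the work surface at z = 0. Lengths are in mm, angles in rad, forces in N, time in s.
With the tool pointing down it reaches from about 275 to 1000 mm from the base axis. Payload 8.4 kg.
Tool frame: the origin (TCP) lies midway between the tips of the shut fingers; the grasp point (between the pads) lies 19 mm behind it; z points along the fingers, y is the line along which they close (so a half turn about z gives the same grasp; the last joint's range is limited). The gripper opens to 85 mm and grips with 20 to 120 N. Pads are 22 mm wide; open, the fingers measure 114 mm over their backs; the gripper's body (76 mm by 85 mm) begins 54 mm behind the grasp point. The pads swing forward as they close: fully open they stand 13 mm farther back than shut.
Start: joints at [1.148, 0.353, 1.633, -0, 1.155, -0.002], TCP at [255.306, 570.48, 231.281] pointing down, gripper open.
Joint ranges: [-2.63, 2.63], [-0.92, 2.1], [0.06, 2.66], [-1.3, 4.44], [0, 2.69], [-3.02, 3.02]. Speed limits (rad/s): [2.22, 2.22, 2.79, 3.14, 3.14, 3.14].

### API

Orientations are given as [roll, pitch, yaw] about the fixed x, y, z axes, in that order (R = Rz(yaw) Ry(pitch) Rx(roll)).
In Python, from rig import r, imaging gives the robot as it stands. The module is installed in compiled form; this text tells all that it offers.
- The arm moves only by the tool arm_command, never from a script. Its argument "deltas" is a list of rows, each an object of numbers: "hand": the finger opening in mm, from 0 to 85.4; "tx", "ty", "tz": the shift along the tool's x, y, z in mm; "wx", "wy", "wz": the turn, a rotation vector about the tool's x, y, z in rad. A call has 1 to 8 rows; each row shifts and turns the commanded pose from where the row before left it, along the tool's axes as they then stand; what a row does not reach is not made up. A row lasts 1/8 s, in which the tool goes at most 62.5 mm and 10.7 degrees, less where a joint would pass 70% of its speed; a pose out of reach is approached as far as the arm can. A call with a gripper value outside its range is refused whole. The fingers move at their own pace and stop on an object; "squeeze" is the grip in N (left out, the last holds). Time passes only in rows, so rows that do not move let the fingers close. It gives the time, the measured TCP pose, the force, the opening and the grip force at its end, in the units of the state.
- r.sense(): the state, without advancing time (a new reading comes with each control period).
- imaging.grab_frame(name): name is "side" or "top" or "wrist"; returns a dict with "image" (420x560x3 uint8, red, green, blue), "mtx" (3x3 intrinsics, pixels), "world_to_cam" (4x4, takes a point from world to camera coordinates). Camera axes: x right, y up, looking along -z (the intrinsics and any distortion apply to the point x, -y, -z); pixel columns grow to the right and rows downward; lengths in mm; the calibration is good to about 2 mm. A picture is of the moment at which its call begins. There is no depth.
- r.sign_off(): hands the job in; it is judged then, once.
The state is a dict: "clock": time; "qpos": joint angles; "qvel": joint speeds; "joint_efforts": joint torques, N m; "eef_pos": TCP position; "tcp_rot": TCP orientation; "contact_force": force on the tool from outside, world axes, zero at the start; "wrist_torque": the same for the moment, N m; "opening": opening from 0.0 (shut) to 1.0 (fully open); "grasp_force": force on a finger pad.
Only numpy, scipy, OpenCV 4.12 (cv2) and the standard library are available. Lean on these libraries where they do the work, as an engineer would, in place of code of your own. Each camera call takes 0.05 s, during which the arm holds its last target. There are 200 camera calls.

## Working session

There is one attempt and no reset: what is moved stays moved. The work goes in short steps, Python scripts to look and compute and a tool call to move; the robot and the scene stay as the last step left them, time stands still between calls to the robot, and variables do not carry over. Pictures are saved under pics/ and viewed, at most 10 in all, crops included, and the job is handed in when it is done.

Besides the shell and the picture viewer there is one more tool, called after "Call:" by a JSON object that holds its "name" and its "arguments". arm_command: Moves the arm, as the interface text tells. Its arguments: {"type":"object","properties":{"deltas":{"type":"array"},"squeeze":{"type":"number"}},"required":["deltas"]}

```bash
mkdir -p pics; cat > h.py <<'E'
import numpy as np, cv2
from rig import r, imaging
def snap(name,fn):
    f=imaging.grab_frame(name); cv2.imwrite('pics/'+fn,f['image'][:,:,::-1]); np.savez('pics/'+fn+'.npz',K=f['mtx'],T=f['world_to_cam']); return f
def cam(fn):
    d=np.load('pics/'+fn+'.npz'); return d['K'],d['T']
def ray(fn,u,v,z):
    K,T=cam(fn); d=np.linalg.solve(K,[u,v,1]); d=np.array([d[0],-d[1],-d[2]])
    R=T[:3,:3]; c=-R.T@T[:3,3]; w=R.T@d; return c+w*(z-c[2])/w[2]
def proj(fn,p):
    K,T=cam(fn); q=T[:3,:3]@np.array(p,float)+T[:3,3]; x=K@[q[0],-q[1],-q[2]]; return x[:2]/x[2]
E
python3 - <<'E'
from h import *
f=snap('top','top0.png'); snap('side','side0.png'); print([k for k in f]); print(r.sense())
E
```

```text
['image', 'mtx', 'world_to_cam']
{'clock': 0.1, 'qpos': array([ 1.14756558e+00,  3.53621087e-01,  1.63403304e+00,  1.11508694e-05,
        1.15518303e+00, -2.41565041e-03]), 'qvel': array([ 0.0001147 , -0.00133889, -0.00137495, -0.00059066,  0.00137875,
       -0.00039787]), 'joint_efforts': array([ 5.84648387e-04, -6.06353617e+01, -3.42820466e+01,  1.21270464e-04,
        4.03236379e-03, -3.55302757e-05]), 'eef_pos': array([255.15337799, 570.09777655, 230.62182738]), 'tcp_rot': array([-3.14034819e+00, -1.32022024e-05,  2.72077304e+00]), 'contact_force': array([-0.27298096, -0.97819641,  0.34538659]), 'wrist_torque': array([ 0.00664303, -0.05346839, -0.04115785]), 'grasp_force': 0.0, 'opening': 1.0023811641504774}
```

View pics/top0.png

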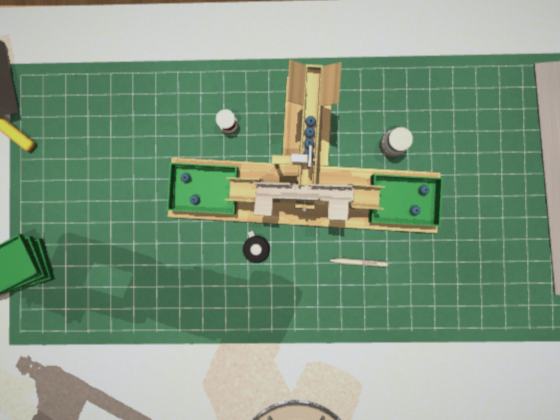

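View pics/side0.png

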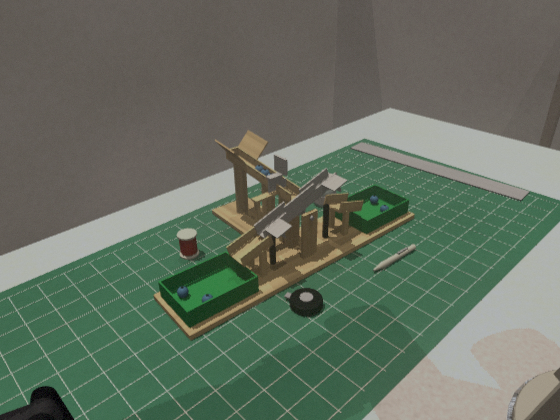

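The top view shows the feeder with its gate at about (304,195), the left tab at (264,205), the right tab at (338,210) and the slide plate at about (309,155). In the side view the left end (near the spool) is down and the right tab at (332,181) is raised, so I have to press the right tab.

```bash
python3 - <<'E'
from h import *
im=cv2.imread('pics/top0.png'); cv2.imwrite('pics/c1.png',cv2.resize(im[140:240,240:370],None,fx=6,fy=6,interpolation=cv2.INTER_CUBIC))
c=[ray('top0.png',u,v,12)[:2] for u,v in [(172,158),(441,173),(438,231),(168,217)]]
print(np.round(c)); m=np.mean(c,0); d=(c[0]+c[3]-c[1]-c[2])/2; print(m,np.linalg.norm(d),np.arctan2(-d[0],d[1]))
for n,u,v,z in [('tabR',338,210,156),('tabL',264,205,111),('plate',309,155,178),('plateTop',310,155,195)]: print(n,ray('top0.png',u,v,z).round())
E
```

```text
[[ 652.  259.]
 [ 611. -317.]
 [ 488. -308.]
 [ 524.  269.]]
[568.76842725 -24.37102282] 578.210206109229 -0.0666309731161366
tabR [534. -78. 156.]
tabL [546.  56. 111.]
plate [630. -26. 178.]
plateTop [628. -27. 195.]
```

View pics/c1.png

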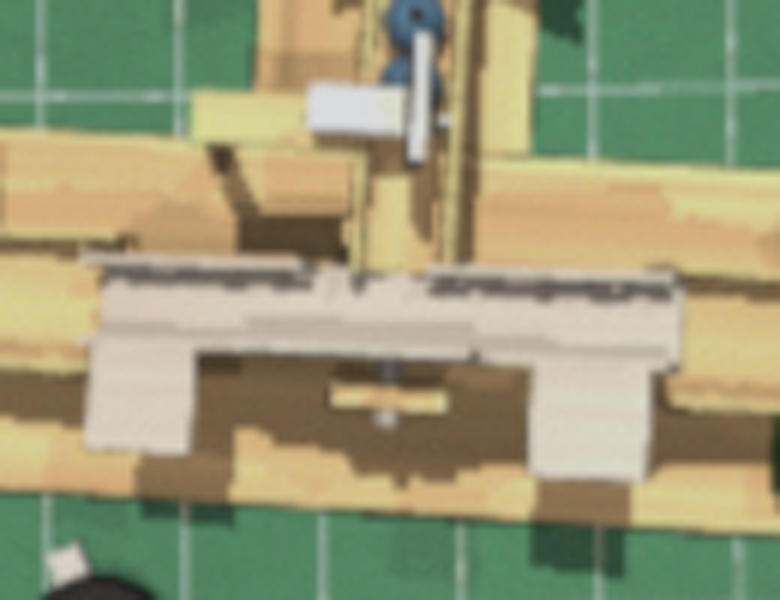

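The crop puts the right tab at (590,420) and the plate's top edge at about (420,97). Both match the model: origin ≈ (569,-24), yaw -0.066. I'll align the tool to the feeder, shut the fingers and go above the right tab.

Call:
{"name": "arm_command", "arguments": {"deltas": [{"hand": 0,"wz": -0.1775},{"hand": 0,"wz": -0.1775},{"tx": -20,"ty": -40},{"tx": -20,"ty": -40},{"tx": -20,"ty": -40},{"tx": -20,"ty": -40},{"tx": -20,"ty": -40},{"tx": -20,"ty": -40}], "squeeze": 20}}

```text
schema error: expected keys hand, tx, ty, tz, wx, wy, wz
```

Call:
{"name": "arm_command", "arguments": {"deltas": [{"tx": -20,"ty": -40},{"tx": -20,"ty": -40},{"tx": -20,"ty": -40},{"tx": -20,"ty": -40},{"tx": -20,"ty": -40},{"tx": -20,"ty": -40},{"tx": -20,"ty": -40},{}]}}

```text
schema error: expected keys hand, tx, ty, tz, wx, wy, wz
```

All keys are needed in each row.

Call:
{"name": "arm_command", "arguments": {"deltas": [{"hand": 0,"tx": 0,"ty": 0,"tz": 0,"wx": 0,"wy": 0,"wz": -0.1775},{"hand": 0,"tx": 0,"ty": 0,"tz": 0,"wx": 0,"wy": 0,"wz": -0.1775},{"hand": 0,"tx": -20,"ty": -40,"tz": 0,"wx": 0,"wy": 0,"wz": 0},{"hand": 0,"tx": -20,"ty": -40,"tz": 0,"wx": 0,"wy": 0,"wz": 0},{"hand": 0,"tx": -20,"ty": -40,"tz": 0,"wx": 0,"wy": 0,"wz": 0},{"hand": 0,"tx": -20,"ty": -40,"tz": 0,"wx": 0,"wy": 0,"wz": 0},{"hand": 0,"tx": -20,"ty": -40,"tz": 0,"wx": 0,"wy": 0,"wz": 0},{"hand": 0,"tx": -20,"ty": -40,"tz": 0,"wx": 0,"wy": 0,"wz": 0}], "squeeze": 20}}

```text
clock: 1.1
eef_pos: [359.5, 321.6, 231.1]
tcp_rot: [-3.141, -0.0, 3.076]
contact_force: [1.0, -0.1, 1.3]
opening: -0.0
grasp_force: 0.0
```

Call:
{"name": "arm_command", "arguments": {"deltas": [{"hand": 0,"tx": -25,"ty": -50,"tz": 0,"wx": 0,"wy": 0,"wz": 0},{"hand": 0,"tx": -25,"ty": -50,"tz": 0,"wx": 0,"wy": 0,"wz": 0},{"hand": 0,"tx": -25,"ty": -50,"tz": 0,"wx": 0,"wy": 0,"wz": 0},{"hand": 0,"tx": -25,"ty": -50,"tz": 0,"wx": 0,"wy": 0,"wz": 0},{"hand": 0,"tx": -25,"ty": -50,"tz": 0,"wx": 0,"wy": 0,"wz": 0},{"hand": 0,"tx": -25,"ty": -50,"tz": 0,"wx": 0,"wy": 0,"wz": 0},{"hand": 0,"tx": -25,"ty": -50,"tz": 0,"wx": 0,"wy": 0,"wz": 0},{"hand": 0,"tx": -23,"ty": -50,"tz": 0,"wx": 0,"wy": 0,"wz": 0}]}}

```text
clock: 2.1
eef_pos: [530.9, -90.9, 231.1]
tcp_rot: [3.141, -0.0, 3.076]
contact_force: [0.9, -0.1, -0.5]
opening: 0.0
grasp_force: 0.0
```

```bash
python3 - <<'E'
from h import *
snap('wrist','w1.png'); s=r.sense(); print(s['eef_pos'],s['tcp_rot'])
print(proj('w1.png',s['eef_pos']), proj('w1.png',[534,-78,156]), proj('w1.png',[627,-28,195]))
E
```

```text
[533.21213546 -96.14000363 231.2997718 ] [-3.13835424e+00  2.30562491e-03  3.07477208e+00]
[276.42474864 279.74731609] [306.8018157  224.43774098] [396.27134313 378.02805587]
```

View pics/w1.png

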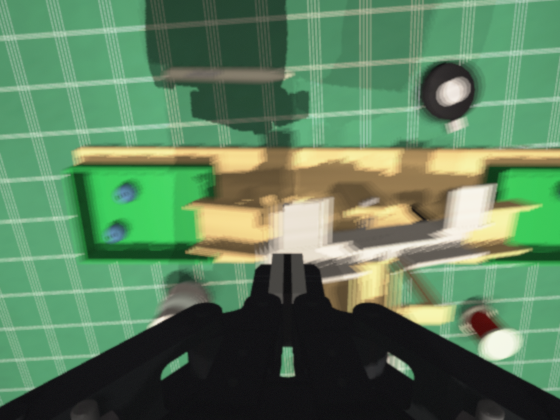

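The wrist view shows the raised right tab centred at about (307,224), which is where the estimate projects it. I'll descend to just above it.

Call:
{"name": "arm_command", "arguments": {"deltas": [{"hand": 0,"tx": 0,"ty": 0,"tz": 0,"wx": 0,"wy": 0,"wz": 0},{"hand": 0,"tx": 0,"ty": 0,"tz": 15,"wx": 0,"wy": 0,"wz": 0},{"hand": 0,"tx": 0,"ty": 0,"tz": 15,"wx": 0,"wy": 0,"wz": 0},{"hand": 0,"tx": 0,"ty": 0,"tz": 15,"wx": 0,"wy": 0,"wz": 0},{"hand": 0,"tx": 0,"ty": 0,"tz": 10,"wx": 0,"wy": 0,"wz": 0},{"hand": 0,"tx": 0,"ty": 0,"tz": 5,"wx": 0,"wy": 0,"wz": 0},{"hand": 0,"tx": 0,"ty": 0,"tz": 0,"wx": 0,"wy": 0,"wz": 0}]}}

```text
clock: 3.02
eef_pos: [530.5, -89.0, 171.0]
tcp_rot: [3.142, -0.0, 3.076]
contact_force: [0.7, -0.1, 0.8]
opening: -0.003
grasp_force: 0.0
```

Good position. I'll press down slowly to z ≈ 127.

Call:
{"name": "arm_command", "arguments": {"deltas": [{"hand": 0,"tx": 0,"ty": 0,"tz": 5,"wx": 0,"wy": 0,"wz": 0},{"hand": 0,"tx": 0,"ty": 0,"tz": 5,"wx": 0,"wy": 0,"wz": 0},{"hand": 0,"tx": 0,"ty": 0,"tz": 4,"wx": 0,"wy": 0,"wz": 0},{"hand": 0,"tx": 0,"ty": 0,"tz": 4,"wx": 0,"wy": 0,"wz": 0},{"hand": 0,"tx": 0,"ty": 0,"tz": 4,"wx": 0,"wy": 0,"wz": 0},{"hand": 0,"tx": 0,"ty": 0,"tz": 4,"wx": 0,"wy": 0,"wz": 0},{"hand": 0,"tx": 0,"ty": 0,"tz": 4,"wx": 0,"wy": 0,"wz": 0},{"hand": 0,"tx": 0,"ty": 0,"tz": 4,"wx": 0,"wy": 0,"wz": 0}]}}

```text
clock: 4.03
eef_pos: [530.5, -89.0, 137.0]
tcp_rot: [3.142, 0.0, 3.076]
contact_force: [0.3, -0.6, -0.5]
opening: -0.001
grasp_force: 0.0
```

Call:
{"name": "arm_command", "arguments": {"deltas": [{"hand": 0,"tx": 0,"ty": 0,"tz": 4,"wx": 0,"wy": 0,"wz": 0},{"hand": 0,"tx": 0,"ty": 0,"tz": 4,"wx": 0,"wy": 0,"wz": 0},{"hand": 0,"tx": 0,"ty": 0,"tz": 3,"wx": 0,"wy": 0,"wz": 0},{"hand": 0,"tx": 0,"ty": 0,"tz": 0,"wx": 0,"wy": 0,"wz": 0},{"hand": 0,"tx": 0,"ty": 0,"tz": 0,"wx": 0,"wy": 0,"wz": 0},{"hand": 0,"tx": 0,"ty": 0,"tz": 0,"wx": 0,"wy": 0,"wz": 0}]}}

```text
clock: 4.78
eef_pos: [530.7, -89.1, 126.4]
tcp_rot: [-3.142, 0.0, 3.076]
contact_force: [-0.1, -0.4, -0.1]
opening: 0.001
grasp_force: 0.0
```

```bash
python3 - <<'E'
from h import *
snap('side','s1.png'); im=cv2.imread('pics/s1.png'); cv2.imwrite('pics/s1c.png',cv2.resize(im[130:330,150:420],None,fx=2.9,fy=2.9))
E
```

```text
(no output)
```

View pics/s1c.png

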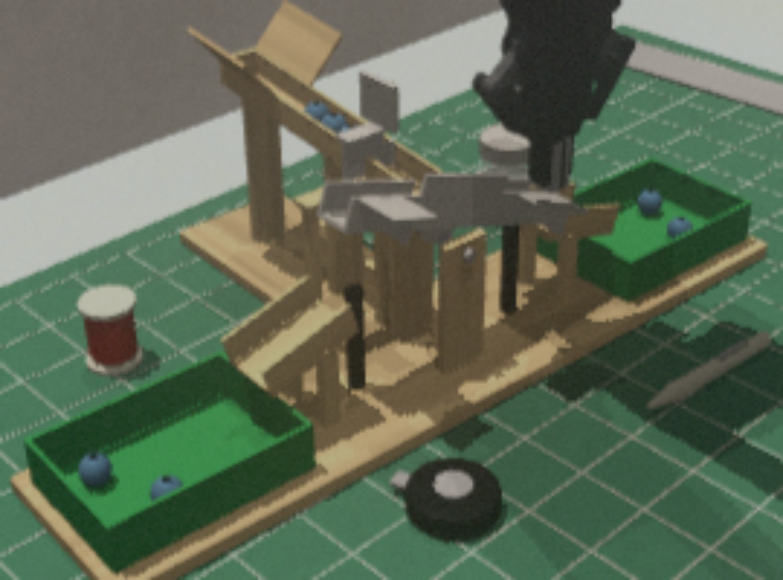

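The crop shows the left end now up and the right tab down under the fingertip. I'll lift, then move to the right of the slide plate.

Call:
{"name": "arm_command", "arguments": {"deltas": [{"hand": 0,"tx": 0,"ty": 0,"tz": -15,"wx": 0,"wy": 0,"wz": 0},{"hand": 0,"tx": 0,"ty": 0,"tz": -35,"wx": 0,"wy": 0,"wz": 0},{"hand": 0,"tx": 0,"ty": 0,"tz": -39,"wx": 0,"wy": 0,"wz": 0},{"hand": 0,"tx": -30,"ty": 5,"tz": 0,"wx": 0,"wy": 0,"wz": 0},{"hand": 0,"tx": -30,"ty": 5,"tz": 0,"wx": 0,"wy": 0,"wz": 0},{"hand": 0,"tx": -33,"ty": 10,"tz": 0,"wx": 0,"wy": 0,"wz": 0},{"hand": 0,"tx": 0,"ty": 0,"tz": 0,"wx": 0,"wy": 0,"wz": 0},{"hand": 0,"tx": 0,"ty": 0,"tz": 0,"wx": 0,"wy": 0,"wz": 0}]}}

```text
clock: 5.82
eef_pos: [624.0, -75.2, 215.7]
tcp_rot: [-3.141, -0.001, 3.076]
contact_force: [-1.1, -0.1, -0.4]
opening: 0.001
grasp_force: 0.0
```

```bash
python3 - <<'E'
from h import *
snap('side','s2.png'); snap('wrist','w2.png');snap('top','t2.png')
a=cv2.imread('pics/s2.png')[130:330,150:420]; b=cv2.imread('pics/t2.png')[130:240,200:370]
s=1.9; a=cv2.resize(a,(400,296)); b=cv2.resize(b,(400,259)); w=cv2.resize(cv2.imread('pics/w2.png'),(400,300))
o=np.zeros((596,800,3),np.uint8); o[:296,:400]=a; o[:259,400:]=b; o[296:,:400]=w; cv2.imwrite('pics/m2.png',o)
sn=r.sense(); print(sn['eef_pos']); print(proj('w2.png',[627,-28,195]))
E
```

```text
[623.82906879 -75.40129065 215.62774282]
[379.50652081 255.64193536]
```

View pics/m2.png

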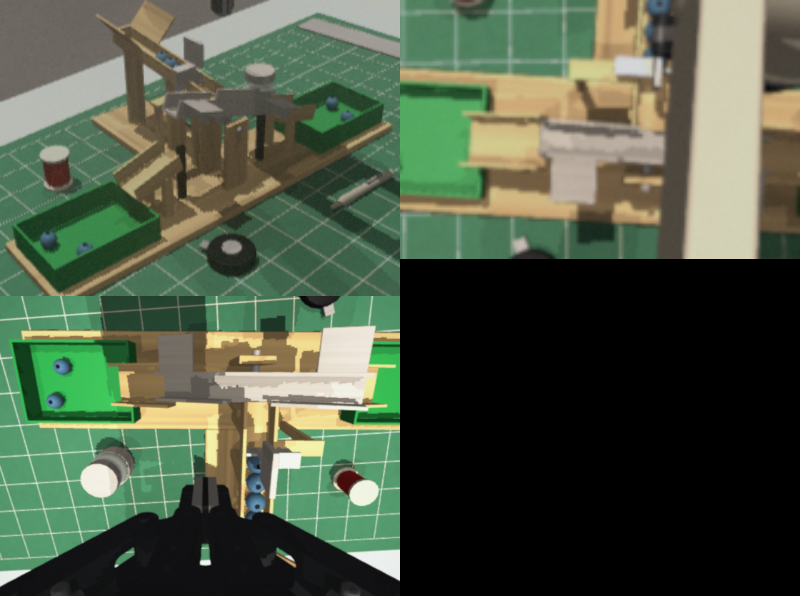

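The gate stays tipped to the right, and the plate's top is near mosaic (272,478), as predicted. I'll descend beside it and push left.

Call:
{"name": "arm_command", "arguments": {"deltas": [{"hand": 0,"tx": 0,"ty": 0,"tz": 20,"wx": 0,"wy": 0,"wz": 0},{"hand": 0,"tx": 0,"ty": 0,"tz": 20,"wx": 0,"wy": 0,"wz": 0},{"hand": 0,"tx": 0,"ty": 0,"tz": 9,"wx": 0,"wy": 0,"wz": 0},{"hand": 0,"tx": 0,"ty": 0,"tz": 0,"wx": 0,"wy": 0,"wz": 0},{"hand": 0,"tx": 0,"ty": 10,"tz": 0,"wx": 0,"wy": 0,"wz": 0},{"hand": 0,"tx": 0,"ty": 8,"tz": 0,"wx": 0,"wy": 0,"wz": 0},{"hand": 0,"tx": 0,"ty": 4,"tz": 0,"wx": 0,"wy": 0,"wz": 0},{"hand": 0,"tx": 0,"ty": 4,"tz": 0,"wx": 0,"wy": 0,"wz": 0}]}}

```text
clock: 6.98
eef_pos: [626.5, -48.8, 166.5]
tcp_rot: [-3.142, 0.0, 3.076]
contact_force: [0.5, -0.0, -0.6]
opening: 0.003
grasp_force: 0.0
```

Call:
{"name": "arm_command", "arguments": {"deltas": [{"hand": 0,"tx": 0,"ty": 4,"tz": 0,"wx": 0,"wy": 0,"wz": 0},{"hand": 0,"tx": 0,"ty": 4,"tz": 0,"wx": 0,"wy": 0,"wz": 0},{"hand": 0,"tx": 0,"ty": 4,"tz": 0,"wx": 0,"wy": 0,"wz": 0},{"hand": 0,"tx": 0,"ty": 4,"tz": 0,"wx": 0,"wy": 0,"wz": 0},{"hand": 0,"tx": 0,"ty": 4,"tz": 0,"wx": 0,"wy": 0,"wz": 0},{"hand": 0,"tx": 0,"ty": 4,"tz": 0,"wx": 0,"wy": 0,"wz": 0}]}}

```text
clock: 7.72
eef_pos: [628.0, -25.1, 166.3]
tcp_rot: [-3.142, 0.0, 3.076]
contact_force: [1.2, -1.6, 0.1]
opening: -0.001
grasp_force: 0.4
```

Call:
{"name": "arm_command", "arguments": {"deltas": [{"hand": 0,"tx": 0,"ty": 4,"tz": 0,"wx": 0,"wy": 0,"wz": 0},{"hand": 0,"tx": 0,"ty": 4,"tz": 0,"wx": 0,"wy": 0,"wz": 0},{"hand": 0,"tx": 0,"ty": 4,"tz": 0,"wx": 0,"wy": 0,"wz": 0},{"hand": 0,"tx": 0,"ty": 2,"tz": 0,"wx": 0,"wy": 0,"wz": 0},{"hand": 0,"tx": 0,"ty": 0,"tz": 0,"wx": 0,"wy": 0,"wz": 0}]}}

```text
clock: 8.35
eef_pos: [628.8, -11.1, 166.3]
tcp_rot: [3.141, -0.0, 3.076]
contact_force: [-0.5, 0.4, -0.5]
opening: -0.001
grasp_force: 0.0
```

Call:
{"name": "arm_command", "arguments": {"deltas": [{"hand": 0,"tx": 0,"ty": 1,"tz": 0,"wx": 0,"wy": 0,"wz": 0},{"hand": 0,"tx": 0,"ty": 1,"tz": 0,"wx": 0,"wy": 0,"wz": 0},{"hand": 0,"tx": 0,"ty": 0,"tz": 0,"wx": 0,"wy": 0,"wz": 0}]}}

```text
clock: 8.72
eef_pos: [628.9, -9.3, 166.2]
tcp_rot: [3.142, -0.0, 3.076]
contact_force: [-0.6, -0.4, -0.4]
opening: 0.0
grasp_force: 0.2
```

Call:
{"name": "arm_command", "arguments": {"deltas": [{"hand": 0,"tx": 0,"ty": 1,"tz": 0,"wx": 0,"wy": 0,"wz": 0},{"hand": 0,"tx": 0,"ty": 1,"tz": 0,"wx": 0,"wy": 0,"wz": 0},{"hand": 0,"tx": 0,"ty": 0,"tz": 0,"wx": 0,"wy": 0,"wz": 0}]}}

```text
clock: 9.1
eef_pos: [629.1, -7.3, 166.3]
tcp_rot: [3.142, -0.0, 3.076]
contact_force: [0.3, -0.3, -0.4]
opening: 0.002
grasp_force: 0.2
```

```bash
python3 - <<'E'
from h import *
snap('side','s3.png'); snap('wrist','w3.png')
a=cv2.imread('pics/s3.png')[130:330,150:420]
a=cv2.resize(a,(400,296)); w=cv2.resize(cv2.imread('pics/w3.png')[180:400,270:470],(400,440))
o=np.zeros((440,800,3),np.uint8); o[:296,:400]=a; o[:,400:]=w; cv2.imwrite('pics/m3.png',o)
print(r.sense()['contact_force'])
for y in (0,30,36):
  print(y,[proj('w3.png',[569+.998*x+.066*(y+2.5),-24-.066*x+.998*(y+2.5),195]).round() for x in(40,76)])
E
```

```text
[-0.13514934 -1.03092713 -0.1733868 ]
0 [array([237., 265.]), array([241., 348.])]
30 [array([320., 265.]), array([318., 348.])]
36 [array([337., 265.]), array([333., 348.])]
```

View pics/m3.png

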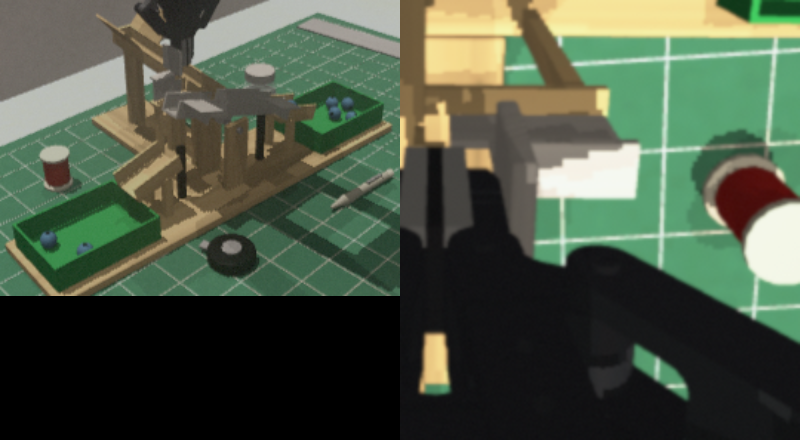

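Side view: beads already lie in the right tray. Wrist view: the plate's left edge is at about column 337, close to full travel (335 predicted). I'll continue in 1 mm steps until the force shows the stop.

Call:
{"name": "arm_command", "arguments": {"deltas": [{"hand": 0,"tx": 0,"ty": 1,"tz": 0,"wx": 0,"wy": 0,"wz": 0},{"hand": 0,"tx": 0,"ty": 0,"tz": 0,"wx": 0,"wy": 0,"wz": 0}]}}

```text
clock: 9.45
eef_pos: [629.3, -6.3, 166.3]
tcp_rot: [3.142, 0.0, 3.076]
contact_force: [0.4, -0.7, 0.1]
opening: -0.0
grasp_force: 0.2
```

Call:
{"name": "arm_command", "arguments": {"deltas": [{"hand": 0,"tx": 0,"ty": 1,"tz": 0,"wx": 0,"wy": 0,"wz": 0},{"hand": 0,"tx": 0,"ty": 0,"tz": 0,"wx": 0,"wy": 0,"wz": 0}]}}

```text
clock: 9.7
eef_pos: [629.3, -5.7, 166.3]
tcp_rot: [-3.141, 0.0, 3.076]
contact_force: [0.6, -3.2, 0.2]
opening: 0.003
grasp_force: 1.7
```

Call:
{"name": "arm_command", "arguments": {"deltas": [{"hand": 0,"tx": 0,"ty": 1,"tz": 0,"wx": 0,"wy": 0,"wz": 0},{"hand": 0,"tx": 0,"ty": 0,"tz": 0,"wx": 0,"wy": 0,"wz": 0}]}}

```text
clock: 9.95
eef_pos: [629.3, -5.4, 166.3]
tcp_rot: [-3.14, 0.0, 3.076]
contact_force: [-0.1, -7.8, -0.4]
opening: 0.002
grasp_force: 3.8
```

That is the end stop. I'll back off and lift clear, then check.

Call:
{"name": "arm_command", "arguments": {"deltas": [{"hand": 0,"tx": 0,"ty": -4,"tz": 0,"wx": 0,"wy": 0,"wz": 0},{"hand": 0,"tx": 0,"ty": -14,"tz": 0,"wx": 0,"wy": 0,"wz": 0},{"hand": 0,"tx": 0,"ty": 0,"tz": -30,"wx": 0,"wy": 0,"wz": 0},{"hand": 0,"tx": 0,"ty": 0,"tz": -40,"wx": 0,"wy": 0,"wz": 0},{"hand": 0,"tx": 30,"ty": -30,"tz": -20,"wx": 0,"wy": 0,"wz": 0},{"hand": 0,"tx": 30,"ty": -30,"tz": 0,"wx": 0,"wy": 0,"wz": 0},{"hand": 0,"tx": 0,"ty": 0,"tz": 0,"wx": 0,"wy": 0,"wz": 0},{"hand": 0,"tx": 0,"ty": 0,"tz": 0,"wx": 0,"wy": 0,"wz": 0}]}}

```text
clock: 10.95
eef_pos: [564.7, -78.4, 256.5]
tcp_rot: [3.141, 0.001, 3.075]
contact_force: [-0.0, -0.1, 0.5]
opening: 0.001
grasp_force: 0.0
```

```bash
python3 - <<'E'
from h import *
snap('side','s4.png'); snap('wrist','w4.png')
a=cv2.imread('pics/s4.png')[130:330,150:420]
o=np.zeros((420,800,3),np.uint8); o[:296,:400]=cv2.resize(a,(400,296)); o[:300,400:]=cv2.resize(cv2.imread('pics/w4.png'),(400,300)); cv2.imwrite('pics/m4.png',o)
print(r.sense()['eef_pos'])
E
```

```text
[564.96886893 -77.90565699 256.1504499 ]
```

View pics/m4.png

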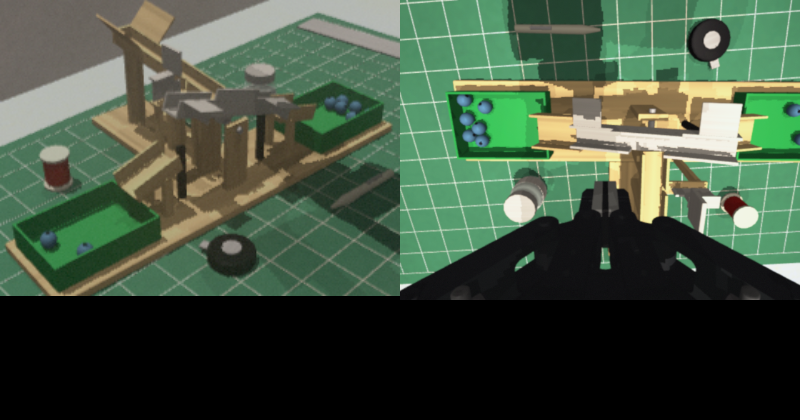

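The right tray holds six beads (mosaic (464–485, 100–141)), the lane is empty, the gate is right-down, the slide is open and the other things are undisturbed. Handing in.

```bash
python3 -c "
from rig import r
print(r.sign_off())"
```

```text
the job is handed in; nothing more can be done
None
```

The gate is tipped over to the right, the slide is pushed to its end stop and left open, all four beads rolled into the right tray, and the job was handed in at about 11 s.

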